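Pull the square fuses from the clip strip

TASK

Pull the two thick, square-bodied fuses out of the spring clips of the black strip, one at a time, and lay each flat on the floor of the shallow black tray. Leave the slim round fuse clipped where it is.

Things in the scene. Friction and masses are not known exactly. Their poses are not given: they have to be found in the camera images.
- square_fuse_a: First thick square-bodied fuse clipped in the strip: white ceramic body 26 mm wide (its x), 36 mm long (its y), 30 mm tall (z), a round steel ferrule 14 mm across and 13 mm long on each end, 62 mm over all; 60 g. Origin at its centre, 15 mm under its flat top, about 30 mm above the table; z up. Pulling it straight up out of its clips takes about 10 N at its peak; it is free after 15 mm.
- square_fuse_b: Second thick square-bodied fuse clipped in the strip: white ceramic body 26 mm wide (its x), 36 mm long (its y), 30 mm tall (z), a round steel ferrule 14 mm across and 13 mm long on each end, 62 mm over all; 60 g. Origin at its centre, 15 mm under its flat top, about 30 mm above the table; z up. Same as the first. The clips stand past the body's ends; its 26 mm sides are free to grip.
- slim_fuse: slim round fuse, a white tube 14 mm across with steel ends, 62 mm long along its y; origin at its centre; stays clipped. The strip, a fixed black bar 46 x 252 x 8 mm high, holds all three fuses end to end, 84 mm apart, in any order. Two sprung steel leaves (24 mm over both, tops 44 mm above the table) close over each ferrule.
- tray: shallow black open tray, fixed to the table: 100 mm along its x, 150 mm along its y (plus a small lug on each long side), walls 2 mm thick and 22 mm high, floor 2 mm thick; origin at the centre of its underside. Two fuses fit side by side, their axes along the tray's x, 30 mm either side of its centre along its y.
Things that resemble listed ones, but are neither listed nor needed, are in the scene too. What is shaped like the square_fuse_a but brown or purple is not meant.

How it is judged:
By the outcome, as a careful person would: the job done as asked, in the order asked, and still so for the second after the job is handed in, with the robot touching nothing.
It also fails if it takes over 54 s, if anything falls off the work surface, if the arm or the gripper's body presses on something with over 40 N, if the wrist force passes 120 N, or if a joint passes its speed limit or range.

ROBOT

A 7-joint arm with a two-finger parallel gripper is mounted at the origin on the work surface; the furniture and walls round the work are solid. World frame = base frame: x ahead of the robot, y to its left, z up, the work surface at z = 0. Lengths are in m, angles in rad, forces in N, time in s.
With the tool pointing down it reaches from about 0.35 to 0.9 m from the base axis. Payload 8.1 kg.
Tool frame: the origin (TCP) lies at the centre of the arm's flange, where the gripper is bolted on; the fingertips stand 178 mm ahead of it and the grasp point (between the pads) lies 159 mm ahead of it; z points along the fingers, y is the line along which they close (so a half turn about z gives the same grasp; the last joint's range is limited). The gripper opens to 92 mm and grips with 3 to 60 N. Pads are 19 mm wide; open, the fingers measure 130 mm over their backs; the gripper's body (75 mm by 190 mm) begins 47 mm behind the grasp point.
Start: joints at [1.079, 0.434, 0.025, 1.573, -0.012, 1.134, -0.075], TCP at [0.237, -0.578, 0.405] pointing down, gripper open.
Joint ranges: [-2.62, 2.62], [-0.44, 2.09], [-1.27, 1.32], [0.08, 2.57], [-1.32, 4.46], [0.12, 2], [-2.74, 2.74]. Speed limits (rad/s): [2.22, 2.22, 3.01, 3.01, 3.14, 3.14, 3.14].

INTERFACE

Orientations are given as a rotation vector (axis times angle).
In Python, from cell import arm gives the robot as it stands. The module is installed in compiled form; this text tells all that it offers.
- The arm moves only by the shell command python3 -m inch 'ROWS' [FORCE]. ROWS is text: rows parted by semicolons, each of 5 numbers parted by spaces: the shift along the tool's x, y, z in m, then the turn about the tool's z in rad, then the finger opening in m, from 0 to 0.0918. In form: x y z roll fingers; .... A call has 1 to 5 rows; each row is the pose to reach, as a shift and turn from the pose commanded when the call began, along the tool's axes at that moment; what a row does not reach only later rows make up. A row lasts 1/10 s, in which the tool goes at most 50 mm and 8.59 degrees, less where a joint would pass 70% of its speed; a pose out of reach is approached as far as the arm can. A call with a gripper value outside its range is refused whole. The fingers move at their own pace and stop on an object; FORCE is the grip in N (left out, the last holds). Time passes only in rows, so rows that repeat a pose let the fingers close. It gives the time, the measured TCP pose, the force, the opening and the grip force at its end, in the units of the state.
- arm.observe(): the state, without advancing time (a new reading comes with each control period).
- arm.get_image(name): name is "scene" or "top"; returns the picture (400x640x3 uint8, red, green, blue); there is no depth.
- arm.get_calibration(name): a dict with "intrinsics" (3x3 intrinsics, pixels), "distortion" ([k1, k2, p1, p2, k3] as OpenCV has them; the pictures are not rectified), "pose" (4x4, takes a point from camera to world coordinates). Camera axes: x right, y up, looking along -z (the intrinsics and any distortion apply to the point x, -y, -z); pixel columns grow to the right and rows downward; lengths in m; the calibration is good to about 2 mm. A picture is of the moment at which its call begins. get_calibration takes no time and is no camera call.
- arm.sign_off(): hands the job in; it is judged then, once.
Trained networks look in the newest picture that a camera, given by its name, has taken for a name from the list of things; names that differ only in an ending like _2 or _b are one class to them, and where a whole thing is asked for, a point or a joint stands for the part that bears it (a point fixed in the world has none). Each returns a list of dicts, best first, with "conf" (0 to 1); they miss things now and then, are a little off and sometimes report something else, mostly with a low value. They report only what shows in the picture. A call takes as long as a camera call. They do not tell look-alikes from the thing itself.
- arm.look_for(camera, query): "point" ([row, column] in pixels, amid what is visible of it).
- arm.silhouettes(camera, query): "region" (400x640 bool, what is visible of it) and "point" ([row, column] in pixels, amid what is visible of it).
- arm.place_of(camera, query): "point" ([row, column] in pixels: a listed point, or the origin of a listed thing).
The state is a dict: "clock": time; "joints": joint angles; "dq": joint speeds; "joint_efforts": joint torques, N m; "position": TCP position; "ee_rot": TCP orientation; "force": force on the tool from outside, world axes, zero at the start; "ft_torque": the same for the moment, N m; "width": opening from 0.0 (shut) to 1.0 (fully open); "gripper_force": force on a finger pad.
Only numpy, scipy, OpenCV 4.12 (cv2) and the standard library are available. Lean on these libraries where they do the work, as an engineer would, in place of code of your own. Each camera call takes 0.05 s, during which the arm holds its last target. There are 200 camera calls.

## Working session

There is one attempt and no reset: what is moved stays moved. The work goes in short steps, Python scripts to look and compute and a shell command to move; the robot and the scene stay as the last step left them, time stands still between calls to the robot, and variables do not carry over. Pictures are saved under pics/ and viewed, at most 10 in all, crops included, and the job is handed in when it is done.

```bash
mkdir -p pics
cat > h.py <<'E'
import numpy as np, cv2
from cell import arm
def px2w(cam,pt,z):
    c=arm.get_calibration(cam);K=np.array(c["intrinsics"],float);D=np.array(c["distortion"],float);P=np.array(c["pose"])
    u=cv2.undistortPoints(np.array([[[pt[1],pt[0]]]],float),K,D)[0,0]
    d=P[:3,:3]@np.array([u[0],-u[1],-1]);o=P[:3,3]
    return o+d*(z-o[2])/d[2]
def w2px(cam,X):
    c=arm.get_calibration(cam);K=np.array(c["intrinsics"],float);D=np.array(c["distortion"],float);P=np.linalg.inv(np.array(c["pose"]))
    q=(P@np.append(X,1))[:3]*[1,-1,-1]
    p=cv2.projectPoints(q.reshape(1,1,3),np.zeros(3),np.zeros(3),K,D)[0].ravel()
    return p[::-1]
def save(cam,n):
    im=arm.get_image(cam);cv2.imwrite(f"pics/{n}.png",im[:,:,::-1]);return im
E
python3 - <<'E'
from h import *
np.set_printoptions(precision=3,suppress=True)
for c in("top","scene"):
    save(c,c+"1"); print(c,arm.get_calibration(c)["pose"][:3])
    for q,z in(("square_fuse_a",.03),("slim_fuse",.03),("tray",0)):
        for r in arm.place_of(c,q): print(q,r["conf"],np.array(r["point"]),px2w(c,r["point"],z))
s=arm.observe();print(s)
E
```

```text
top [[ 0.103  0.972 -0.212  0.324]
 [-0.995  0.101 -0.02  -0.02 ]
 [ 0.002  0.213  0.977  1.033]]
square_fuse_a 0.77 [234.  367.7] [ 0.452 -0.124  0.03 ]
square_fuse_a 0.66 [189.2 303.2] [0.554 0.057 0.03 ]
square_fuse_a 0.65 [186.5 332.3] [ 0.57 -0.02  0.03]
square_fuse_a 0.5 [181.2 231.5] [0.557 0.252 0.03 ]
square_fuse_a 0.41 [191.8 267.9] [0.538 0.15  0.03 ]
slim_fuse 0.58 [193.7 266.4] [0.532 0.154 0.03 ]
tray 0.57 [195.3 420.4] [ 0.578 -0.264  0.   ]
scene [[-0.941 -0.222  0.256  0.788]
 [ 0.339 -0.602  0.723  0.698]
 [-0.006  0.767  0.641  0.685]]
square_fuse_a 0.88 [320.  364.8] [0.571 0.265 0.03 ]
square_fuse_a 0.85 [173.5 345. ] [ 0.459 -0.107  0.03 ]
square_fuse_a 0.81 [213.5 302.7] [ 0.586 -0.014  0.03 ]
square_fuse_a 0.62 [235.  329.7] [0.556 0.062 0.03 ]
slim_fuse 0.51 [264.5 355.5] [0.539 0.149 0.03 ]
tray 0.78 [158.7 275.1] [ 0.578 -0.256  0.   ]
{'clock': 0.4, 'joints': array([ 1.079,  0.435,  0.025,  1.573, -0.012,  1.134, -0.075]), 'dq': array([ 0.001, -0.001,  0.001, -0.002,  0.001, -0.001, -0.   ]), 'joint_efforts': array([ -0.002, -66.698,   0.982, -31.441,  -0.061,   0.036,   0.   ]), 'position': array([ 0.237, -0.578,  0.405]), 'ee_rot': array([-3.082, -0.607,  0.   ]), 'force': array([0.476, 0.108, 0.364]), 'ft_torque': array([-0.005, -0.082, -0.02 ]), 'gripper_force': 0.0, 'width': 1.0020291451025962}
```

View pics/top1.png

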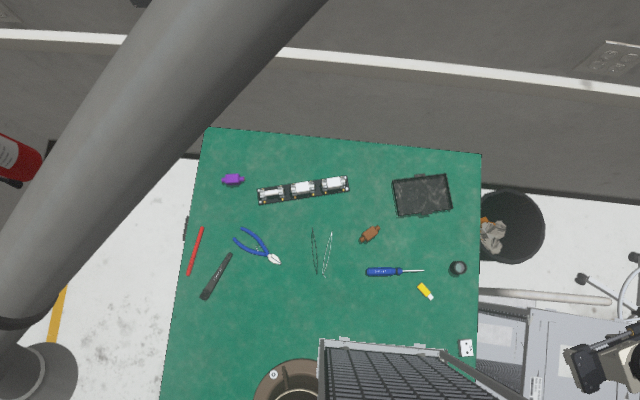

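View pics/scene1.png

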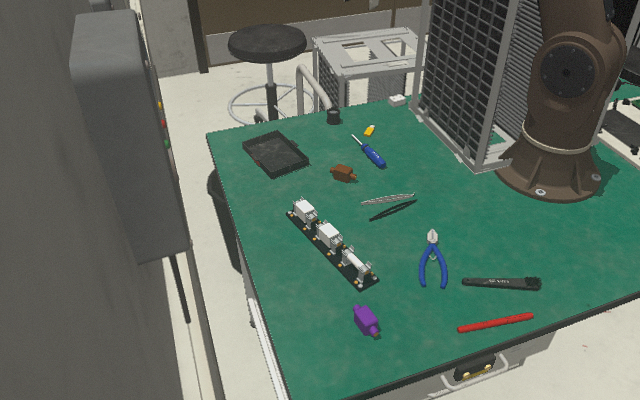

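The strip runs across the upper middle of the top picture: slim fuse at (193,267), square fuses at (189,303) and (186,332), with the purple and brown look-alikes off the strip. The tray is at (195,420), and a rack stands between the base and the gripper's start. I'll check the clearance and the exact axes next.

Run:
```python
from h import *
from scipy.spatial.transform import Rotation as R
np.set_printoptions(precision=3,suppress=True)
for p in((478,166),(415,108),(500,165)): print("rackfoot",p,px2w("scene",(p[1],p[0]),0))
for p in((320,342),(447,348)): print("rack top-img",p,px2w("top",(p[1],p[0]),0))
print("tcp px",w2px("top",[.237,-.578,.405]),w2px("scene",[.237,-.578,.405]),"base",w2px("top",[0,0,0]),w2px("top",[0,0,.3]))
print("T",R.from_rotvec([-3.082,-.607,0]).as_matrix())
for c in("top","scene"):
    for q,z in(("tray",.01),("square_fuse_a",.045),("slim_fuse",.03)):
        for r in arm.silhouettes(c,q):
            m=r["region"].astype(np.uint8);print(c,q,r["conf"],r["point"],m.sum())
            if q=="tray" or c=="top":
                pts=np.array([px2w(c,(p[1],p[0]),z)[:2] for p in np.argwhere(m)[:,::-1]],np.float32)
                print(cv2.minAreaRect(pts))
# strip by dark threshold, top
im=arm.get_image("top");o=im[170:212,250:360];cv2.imwrite("pics/c1.png",cv2.resize(o,None,fx=7,fy=7,interpolation=cv2.INTER_CUBIC)[:,:,::-1])
```

```text
rackfoot (478, 166) [ 0.14  -0.064  0.   ]
rackfoot (415, 108) [ 0.152 -0.357  0.   ]
rackfoot (500, 165) [ 0.089 -0.049  0.   ]
rack top-img (320, 342) [ 0.167 -0.029  0.   ]
rack top-img (447, 348) [ 0.183 -0.355  0.   ]
tcp px [363.87 656.93] [-65.107 360.532] base [409.214 301.656] [464.798 292.44 ]
T [[ 0.925  0.379 -0.   ]
 [ 0.379 -0.925  0.   ]
 [ 0.    -0.    -1.   ]]
top tray 0.78 [195.4, 421.8] 2107
((0.5807665586471558, -0.26650476455688477), (0.11406069248914719, 0.15658636391162872), 13.672222137451172)
top square_fuse_a 0.77 [184.4, 331.9] 196
((0.5783831477165222, -0.02173829823732376), (0.031835634261369705, 0.05675352364778519), 15.714865684509277)
top square_fuse_a 0.6 [188.6, 303.1] 158
((0.5576962828636169, 0.05898629128932953), (0.03818650171160698, 0.036880072206258774), 58.655914306640625)
top square_fuse_a 0.54 [231.6, 369.1] 192
((0.4528062641620636, -0.12610988318920135), (0.025612151250243187, 0.060078851878643036), 42.37467956542969)
top square_fuse_a 0.45 [176.4, 234.8] 180
((0.5581510066986084, 0.2452433705329895), (0.030253347009420395, 0.05379028618335724), 5.8713059425354)
scene tray 0.6 [156.0, 275.9] 1910
((0.5734692215919495, -0.26978129148483276), (0.11785098165273666, 0.17729227244853973), 13.494561195373535)
scene square_fuse_a 0.68 [233.1, 329.6] 364
scene square_fuse_a 0.66 [176.6, 345.5] 308
scene square_fuse_a 0.57 [321.7, 365.4] 560
scene square_fuse_a 0.54 [209.3, 302.6] 351
scene square_fuse_a 0.25 [153.4, 276.0] 2050
scene slim_fuse 0.49 [262.2, 354.3] 212
```

View pics/c1.png

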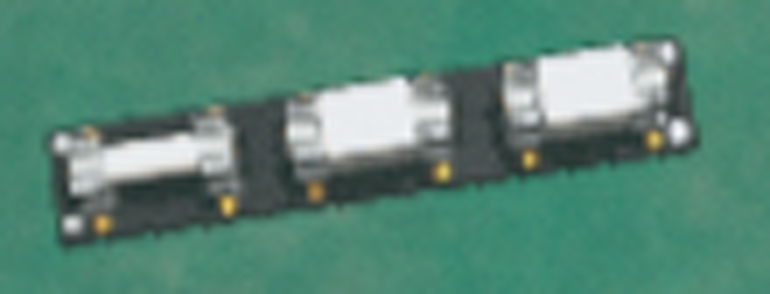

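The crop shows the strip about 15° off the world y axis, with the slim fuse at the left end and the two square fuses in the middle and right places. The rack's front is at x≈0.16, so I'll raise the tool and swing over it.

```bash
cat >> h.py <<'E'
from scipy.spatial.transform import Rotation as R
np.set_printoptions(precision=4,suppress=True)
def go(*T,cmd=None):
    """T: (x,y,z,angle deg of tool y in world): prints shift in tool frame + roll from current pose"""
    s=arm.observe();M=R.from_rotvec(s["ee_rot"]).as_matrix()
    a=np.degrees(np.arctan2(M[1,1],M[0,1]))
    print("pos",s["position"],"ang",round(a,2),"tilt",M[:,2],"F",s["force"],"clk",s["clock"],"q",s["joints"])
    for t in T: 
        r=(-(t[3]-a)+180)%360-180
        print(t,"->",M.T@(np.array(t[:3])-s["position"]),"roll",np.radians(r))
E
python3 - <<'E'
from h import *
C=[(50,130),(680,38),(697,148),(62,245)]
W=np.array([px2w("top",(170+v/7,250+u/7),.008)[:2] for u,v in C]);print(W)
print(cv2.minAreaRect(W.astype(np.float32)))
c=W.mean(0);d=(W[0]+W[3]-W[1]-W[2])/2;print(c,np.degrees(np.arctan2(d[1],d[0])),np.linalg.norm(d));u=d/np.linalg.norm(d)
for k in(-1,0,1):print(c+k*.084*u)
for z in(.2,.3,.4,.5,.6,.8):print(z,"scene",w2px("scene",[.15,-.06,z]),w2px("scene",[.15,-.36,z]),"top",w2px("top",[.16,-.2,z]))
go((.237,-.578,.6,-67),(.5,-.45,.6,-45),(.62,-.2,.6,-20),(.57,.03,.45,15))
E
python3 -m inch '0 0 -0.05 0 0.0918;0 0 -0.1 0 0.0918;0 0 -0.15 0 0.0918;0 0 -0.2 0 0.0918;0 0 -0.2 0 0.0918'
```

```text
[[ 0.5482  0.1848]
 [ 0.6108 -0.0573]
 [ 0.5672 -0.0679]
 [ 0.5033  0.1737]]
((0.5570439696311951, 0.058216340839862823), (0.04630330204963684, 0.25056904554367065), 14.490663528442383)
[0.5574 0.0583] 104.65050946201123 0.24996037037516908
[ 0.5786 -0.0229]
[0.5574 0.0583]
[0.5361 0.1396]
0.2 scene [ 90.4035 492.4853] [ 37.6407 423.3006] top [369.1952 402.1096]
0.3 scene [ 44.6613 502.3725] [ -2.2076 427.8095] top [381.7148 413.2424]
0.4 scene [ -6.693  513.2083] [-45.8587 432.6437] top [398.2367 427.9703]
0.5 scene [-64.3452 525.0079] [-93.6383 437.7982] top [420.9877 448.323 ]
0.6 scene [-128.8395  537.683 ] [-145.7889  443.2408] top [454.1184 478.1274]
0.8 scene [-277.4053  563.9341] [-262.9456  454.5741] top [591.9177 605.5777]
pos [ 0.2369 -0.5784  0.4048] ang -67.73 tilt [ 0.0001 -0.0001 -1.    ] F [ 0.1394  0.1305 -0.6372] clk 0.75 q [ 1.0794  0.4344  0.025   1.5732 -0.0116  1.134  -0.0751]
(0.237, -0.578, 0.6, -67) -> [ 0.0002 -0.0003 -0.1952] roll -0.012720597473332932
(0.5, -0.45, 0.6, -45) -> [ 0.2921 -0.0191 -0.1952] roll -0.3966930329120854
(0.62, -0.2, 0.6, -20) -> [ 0.4979 -0.2049 -0.1952] roll -0.8330253459106678
(0.57, 0.03, 0.45, 15) -> [ 0.5388 -0.4367 -0.0452] roll -1.4438905841086829
clock: 1.25
position: [0.2367, -0.5782, 0.6127]
ee_rot: [3.071, 0.604, 0.005]
force: [-0.1, -0.8, -0.2]
width: 1.0
gripper_force: 0.0
```

```bash
python3 -m inch '0 0 -0.04 0 0.0918;0 0 -0.08 0 0.0918;0 0 -0.08 0 0.0918' | head -3
python3 - <<'E'
from h import *
save("top","top2")
go((.3,-.53,.68,-67),(.5,-.45,.68,-45),(.6,-.2,.68,-20))
E
```

```text
clock: 1.55
position: [0.2365, -0.5778, 0.6904]
ee_rot: [3.074, 0.605, 0.004]
pos [ 0.2367 -0.5782  0.6876] ang -67.73 tilt [ 0.0023 -0.0048 -1.    ] F [ 0.4636  0.9086 -0.7318] clk 1.6 q [ 1.0617  0.371   0.0606  0.9934 -0.0224  1.7724 -0.0686]
(0.3, -0.53, 0.68, -67) -> [ 0.0768 -0.0206  0.0075] roll -0.012825864122974515
(0.5, -0.45, 0.68, -45) -> [ 0.2922 -0.0189  0.0076] roll -0.396798299561727
(0.6, -0.2, 0.68, -20) -> [ 0.4795 -0.2124  0.0066] roll -0.8331306125603094
```

View pics/top2.png

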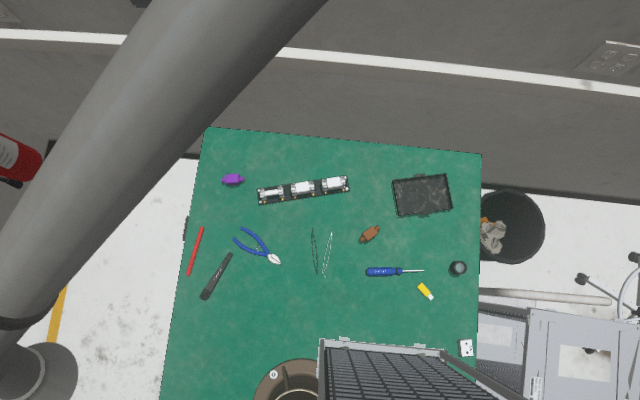

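The scene is unchanged. The grey post overhead on the left is outside the path, so I'll swing at moderate speed.

```bash
python3 -m inch '0.03 0 0 -0.04 0.0918;0.06 0 0 -0.08 0.0918;0.09 0 0 -0.12 0.0918;0.12 -0.005 0 -0.16 0.0918;0.15 -0.01 0 -0.2 0.0918'
python3 - <<'E'
from h import *
go((.5,-.45,.68,-45),(.6,-.2,.68,-20),(.57,.03,.5,15))
E
```

```text
clock: 2.1
position: [0.373, -0.5118, 0.6834]
ee_rot: [-3.004, -0.913, 0.001]
force: [-0.2, 0.2, 0.7]
width: 0.999
gripper_force: 0.0
pos [ 0.373  -0.5118  0.6834] ang -56.18 tilt [-0.0012  0.0013 -1.    ] F [-0.1966  0.1898  0.7499] clk 2.1 q [ 0.8674  0.3925 -0.0193  0.9695  0.0076  1.7815 -0.1294]
(0.5, -0.45, 0.68, -45) -> [0.1399 0.0194 0.0034] roll -0.19513399601031922
(0.6, -0.2, 0.68, -20) -> [ 0.3621 -0.1327  0.0036] roll -0.6314663090089015
(0.57, 0.03, 0.5, 15) -> [ 0.4652 -0.3401  0.1839] roll -1.242331547206917
```

```bash
python3 -m inch '0.035 0 0 -0.06 0.0918;0.07 -0.005 0 -0.12 0.0918;0.105 -0.012 0 -0.18 0.0918;0.14 -0.02 0 -0.24 0.0918;0.175 -0.032 0 -0.3 0.0918'
python3 - <<'E'
from h import *
go((.6,-.2,.68,-20),(.575,.03,.5,15))
E
```

```text
clock: 2.6
position: [0.5008, -0.3877, 0.6833]
ee_rot: [-2.834, -1.353, 0.002]
force: [0.0, -1.1, -0.3]
width: 1.001
gripper_force: 0.0
pos [ 0.5008 -0.3877  0.6833] ang -38.95 tilt [-0.0017  0.0009 -1.    ] F [ 0.0341 -1.0733 -0.3271] clk 2.6 q [ 0.6426  0.3976 -0.1229  0.9631  0.0487  1.7853 -0.1404]
(0.6, -0.2, 0.68, -20) -> [ 0.2083 -0.0408  0.0033] roll -0.33078276045524
(0.575, 0.03, 0.5, 15) -> [ 0.3715 -0.2045  0.1835] roll -0.9416479986532553
```

```bash
python3 -m inch '0.045 -0.003 0 -0.07 0.0918;0.09 -0.01 0 -0.14 0.0918;0.135 -0.02 0 -0.21 0.0918;0.18 -0.03 0 -0.28 0.0918;0.208 -0.04 0.02 -0.33 0.0918'
python3 - <<'E'
from h import *
go((.5786,-.0229,.4,15))
E
```

```text
clock: 3.1
position: [0.6012, -0.198, 0.6652]
ee_rot: [2.57, 1.806, 0.004]
force: [0.4, -0.3, -0.1]
width: 1.001
gripper_force: 0.0
pos [ 0.6012 -0.198   0.6652] ang -19.8 tilt [ 0.0026  0.001  -1.    ] F [ 0.3949 -0.3082 -0.0853] clk 3.1 q [ 0.3748  0.3973 -0.2459  1.0122  0.0943  1.7397 -0.182 ]
(0.5786, -0.0229, 0.4, 15) -> [ 0.1566 -0.0812  0.2653] roll -0.6073049866921038
```

```bash
python3 -m inch '0.03 -0.016 0.04 -0.12 0.0918;0.06 -0.032 0.08 -0.24 0.0918;0.09 -0.048 0.12 -0.36 0.0918;0.12 -0.064 0.16 -0.48 0.0918;0.1566 -0.0812 0.2 -0.6 0.0918' |head -3
python3 -m inch '0 0 0.045 0 0.0918;0 0 0.09 0 0.0918;0 0 0.13 0 0.0918;0 0 0.13 0 0.0918;0 0 0.13 0 0.0918'|head -4
python3 - <<'E'
from h import *
im=save("scene","s2");cv2.imwrite("pics/s2c.png",cv2.resize(im[130:330,230:480],None,fx=3,fy=3)[:,:,::-1])
for c in("scene","top"):
  arm.get_image(c)
  for r in arm.place_of(c,"square_fuse_a"):print(c,r["conf"],px2w(c,r["point"],.03))
go((.5786,-.0229,.26,14.6),(.5786,-.0229,.196,14.6))
print(w2px("scene",[.5786,-.0229,.045]))
E
```

```text
clock: 3.6
position: [0.5774, -0.0377, 0.4742]
ee_rot: [-1.924, -2.483, 0.002]
clock: 4.1
position: [0.5785, -0.0385, 0.3468]
ee_rot: [-1.929, -2.478, 0.001]
force: [0.5, 0.7, 1.0]
scene 0.96 [0.5552 0.0543 0.03  ]
scene 0.9 [ 0.583  -0.0226  0.03  ]
scene 0.85 [ 0.4632 -0.1016  0.03  ]
scene 0.66 [0.5729 0.2638 0.03  ]
top 0.53 [0.5503 0.057  0.03  ]
top 0.48 [0.5575 0.2487 0.03  ]
top 0.43 [ 0.5724 -0.025   0.03  ]
pos [ 0.5792 -0.0385  0.3487] ang 14.2 tilt [ 0.0033 -0.0002 -1.    ] F [ 0.493  -0.2697 -0.29  ] clk 4.35 q [ 0.2708  0.4516 -0.4135  1.7301  0.2105  1.0004  0.0283]
(0.5786, -0.0229, 0.26, 14.6) -> [0.0154 0.0029 0.0887] roll -0.007054416115895798
(0.5786, -0.0229, 0.196, 14.6) -> [0.0154 0.0027 0.1527] roll -0.007054416115895798
[204.1089 304.3787]
```

View pics/s2c.png

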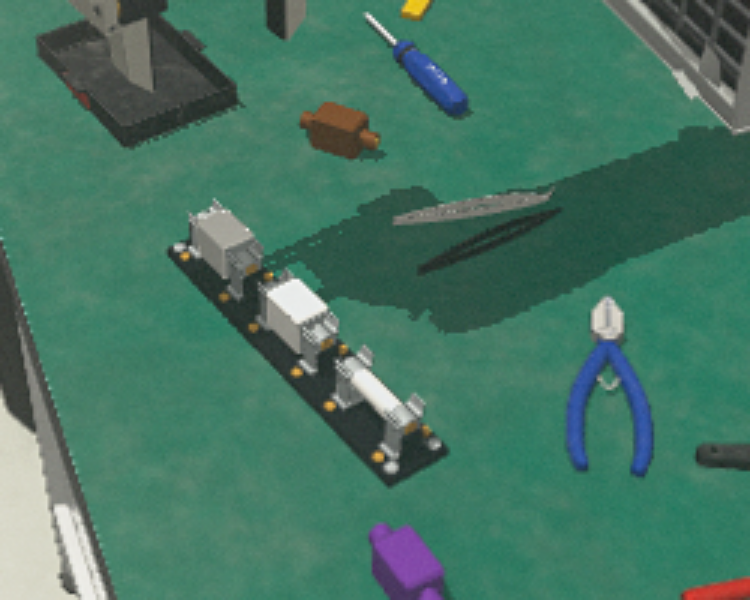

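The crop shows the far square fuse's top at about pixel (205,304). The strip-based estimate projects to (204,304), so they agree. I'll align and descend.

```bash
python3 -m inch '0.015 0.003 0 -0.007 0.0918;0.015 0.003 0.03 -0.007 0.0918;0.015 0.003 0.06 -0.007 0.0918;0.015 0.003 0.088 -0.007 0.0918;0.015 0.003 0.088 -0.007 0.0918' |head -4
python3 - <<'E'
from h import *
im=save("scene","s3");cv2.imwrite("pics/s3c.png",cv2.resize(im[130:330,230:480],None,fx=3,fy=3)[:,:,::-1])
go((.5786,-.0229,.196,14.6))
E
```

```text
clock: 4.85
position: [0.5765, -0.0223, 0.256]
ee_rot: [-1.917, -2.484, 0.005]
force: [-0.9, -0.1, -0.1]
pos [ 0.5774 -0.0223  0.2581] ang 14.68 tilt [-0.0027  0.0004 -1.    ] F [-0.1209 -0.2965  0.6652] clk 4.9 q [ 0.2196  0.554  -0.3867  1.823   0.2738  0.82   -0.0474]
(0.5786, -0.0229, 0.196, 14.6) -> [-0.001   0.0012  0.0621] roll 0.0013642298156144761
```

View pics/s3c.png

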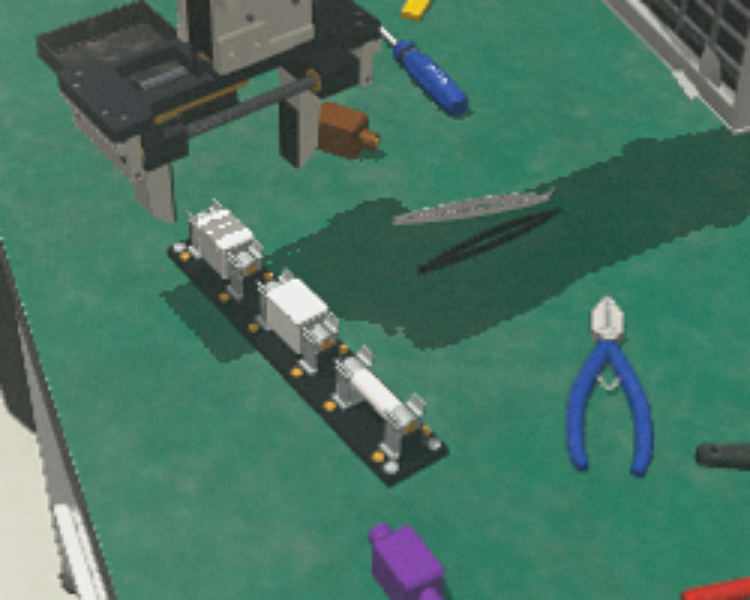

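The open fingers straddle the fuse, with tips at (165,215) and (300,160) either side of it. I'll descend and grip.

```bash
python3 -m inch '0 0.001 0.02 0 0.0918;0 0.001 0.04 0 0.0918;0 0.001 0.061 0 0.0918;0 0.001 0.061 0 0.0918;0 0.001 0.061 0 0.0918' 35
python3 -m inch '0 0 0 0 0.02;0 0 0 0 0.02;0 0 0 0 0.02;0 0 0 0 0.02;0 0 0 0 0.02' 35
python3 -m inch '0 0 0 0 0.02;0 0 0 0 0.02;0 0 0 0 0.02;0 0 0 0 0.02;0 0 0 0 0.02' 35
```

```text
clock: 5.4
position: [0.5796, -0.0226, 0.1994]
ee_rot: [1.92, 2.485, 0.002]
force: [-0.3, 0.4, 0.3]
width: 1.002
gripper_force: 0.0
clock: 5.9
position: [0.5789, -0.0231, 0.1979]
ee_rot: [1.921, 2.485, 0.0]
force: [-0.2, -0.1, 0.3]
width: 0.616
gripper_force: 0.0
clock: 6.4
position: [0.579, -0.023, 0.1977]
ee_rot: [1.921, 2.486, 0.0]
force: [1.7, 0.2, 0.1]
width: 0.276
gripper_force: 35.0
```

```bash
python3 -m inch '0 0 -0.005 0 0.02;0 0 -0.01 0 0.02;0 0 -0.015 0 0.02;0 0 -0.022 0 0.02;0 0 -0.03 0 0.02' 35
python3 -m inch '0 0 -0.03 0 0.02;0 0 -0.06 0 0.02;0 0 -0.09 0 0.02;0 0 -0.09 0 0.02' 35
python3 - <<'E'
from h import *
im=save("scene","s4");im2=save("top","t4")
a=cv2.resize(im[130:290,230:400],None,fx=3,fy=3);b=cv2.resize(im2[150:240,240:480],None,fx=3,fy=3)
o=np.zeros((480,510+0,3),np.uint8);o[:]=a
cv2.imwrite("pics/s4c.png",o[:,:,::-1])
t=np.array([.577,-.267]);A=np.radians(13.67);ty=np.array([-np.sin(A),np.cos(A)])
for k in(-.028,.028):
  p=t+k*ty
  for z in(.29,.19):go((p[0],p[1],z,-76.3))
E
```

```text
clock: 6.9
position: [0.5786, -0.023, 0.2285]
ee_rot: [-1.921, -2.486, 0.001]
force: [-1.1, -0.2, -0.6]
width: 0.281
gripper_force: 35.0
clock: 7.3
position: [0.5801, -0.0225, 0.3229]
ee_rot: [1.917, 2.481, 0.007]
force: [0.4, 0.1, -1.3]
width: 0.284
gripper_force: 35.0
pos [ 0.5788 -0.023   0.319 ] ang 14.6 tilt [ 0.0021 -0.0003 -1.    ] F [ 0.258  -0.0258 -1.234 ] clk 7.4 q [ 0.2416  0.4826 -0.4121  1.7649  0.233   0.9401 -0.0115]
(np.float64(0.5836172235274302), np.float64(-0.2942068438593679), 0.29, -76.3) -> [-0.2636 -0.0638  0.0291] roll 1.586550754650861
pos [ 0.5788 -0.023   0.319 ] ang 14.6 tilt [ 0.0021 -0.0003 -1.    ] F [ 0.258  -0.0258 -1.234 ] clk 7.4 q [ 0.2416  0.4826 -0.4121  1.7649  0.233   0.9401 -0.0115]
(np.float64(0.5836172235274302), np.float64(-0.2942068438593679), 0.19, -76.3) -> [-0.2636 -0.064   0.1291] roll 1.586550754650861
pos [ 0.5788 -0.023   0.319 ] ang 14.6 tilt [ 0.0021 -0.0003 -1.    ] F [ 0.258  -0.0258 -1.234 ] clk 7.4 q [ 0.2416  0.4826 -0.4121  1.7649  0.233   0.9401 -0.0115]
(np.float64(0.5703827764725697), np.float64(-0.23979315614063212), 0.29, -76.3) -> [-0.2076 -0.0629  0.0291] roll 1.586550754650861
pos [ 0.5788 -0.023   0.319 ] ang 14.6 tilt [ 0.0021 -0.0003 -1.    ] F [ 0.258  -0.0258 -1.234 ] clk 7.4 q [ 0.2416  0.4826 -0.4121  1.7649  0.233   0.9401 -0.0115]
(np.float64(0.5703827764725697), np.float64(-0.23979315614063212), 0.19, -76.3) -> [-0.2076 -0.0631  0.1291] roll 1.586550754650861
```

View pics/s4c.png

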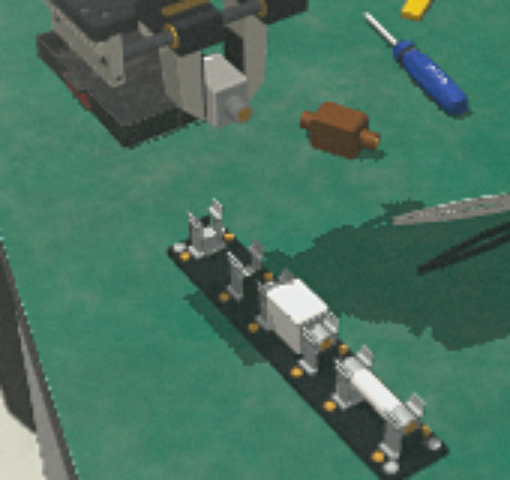

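Fuse held level and clear, and the far clips are empty. I'll fit the tray's pose a little better from the top view.

Run:
```python
from h import *
from scipy.optimize import minimize
arm.get_image("top");m=arm.silhouettes("top","tray")[0]["region"].astype(np.uint8)
m=cv2.morphologyEx(m,cv2.MORPH_OPEN,np.ones((9,9),np.uint8)); up=cv2.resize(m,None,fx=4,fy=4,interpolation=0)
def f(p):
    c,s=np.cos(p[2]),np.sin(p[2]);q=[]
    for z in(0,.022):
        for a in(-.05,.05):
            for b in(-.075,.075):
                r=w2px("top",[p[0]+c*a-s*b,p[1]+s*a+c*b,z]);q.append(r[::-1])
    h=cv2.convexHull(((np.array(q)+.5)*4).astype(np.float32));k=np.zeros_like(up);cv2.fillConvexPoly(k,h.astype(np.int32),1)
    return 1-(k&up).sum()/(k|up).sum()
r=minimize(f,[.578,-.265,.238],method="Nelder-Mead",options=dict(initial_simplex=[[.578,-.265,.238],[.586,-.265,.238],[.578,-.257,.238],[.578,-.265,.3]]))
print(r.x,np.degrees(r.x[2]),r.fun)
t=r.x[:2];A=r.x[2];ty=np.array([-np.sin(A),np.cos(A)])
for k in(-.029,.029):
  p=t+k*ty;print(k,p);go((p[0],p[1],.29,np.degrees(A)-90))
```

```text
[ 0.5788 -0.2695  0.286 ] 16.38501121568983 0.7912065136935603
-0.029 [ 0.587  -0.2973]
pos [ 0.5783 -0.0231  0.3172] ang 14.6 tilt [-0.0012 -0.0003 -1.    ] F [-0.9169  0.7541  0.023 ] clk 7.5 q [ 0.2414  0.4847 -0.4115  1.7664  0.2331  0.9398 -0.0116]
(np.float64(0.5869961248135015), np.float64(-0.2972769788049788), 0.29, np.float64(-73.61498878431017)) -> [-0.2675 -0.0607  0.0273] roll 1.5396964705833491
0.029 [ 0.5706 -0.2416]
pos [ 0.5783 -0.0231  0.3172] ang 14.6 tilt [-0.0012 -0.0003 -1.    ] F [-0.9169  0.7541  0.023 ] clk 7.5 q [ 0.2414  0.4847 -0.4115  1.7664  0.2331  0.9398 -0.0116]
(np.float64(0.5706348765582406), np.float64(-0.24163248621559735), 0.29, np.float64(-73.61498878431017)) -> [-0.2095 -0.0625  0.0273] roll 1.5396964705833491
```

That fit is unusable (IoU 0.2), so I'll read the tray's corners from the unobstructed first picture.

```bash
python3 -c "
import cv2
im=cv2.imread('pics/top1.png')[165:225,382:462];cv2.imwrite('pics/tr.png',cv2.resize(im,None,fx=8,fy=8,interpolation=2))"
```

```text
(no output)
```

View pics/tr.png

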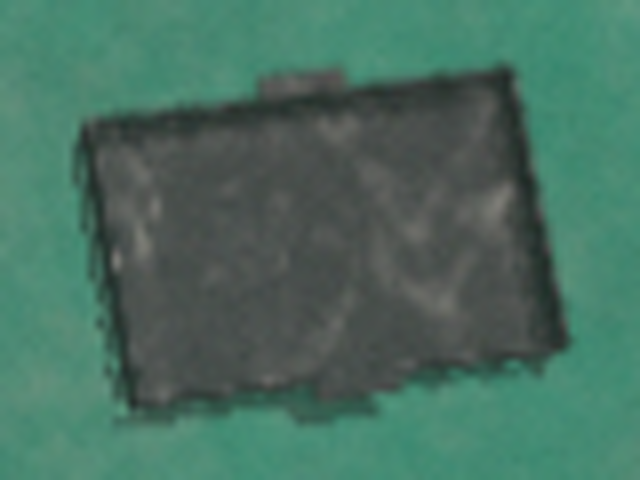

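The crop shows the tray's rim corners at about (crop px) (85,122), (512,70), (567,348) and (133,405).

Run:
```python
from h import *
W=np.array([px2w("top",(165+v/8-.5,382+u/8-.5),.022)[:2] for u,v in[(85,122),(512,70),(567,348),(133,405)]]);print(W)
t=W.mean(0);d=(W[0]+W[3]-W[1]-W[2])/2;A=np.arctan2(d[1],d[0])-np.pi/2;e=(W[0]+W[1]-W[2]-W[3])/2
print(t,np.degrees(A),np.linalg.norm(d),np.linalg.norm(e));ty=np.array([-np.sin(A),np.cos(A)])
for k in(-.029,.029):
  p=t+k*ty;go((*p,.29,np.degrees(A)-90))
```

```text
[[ 0.6075 -0.1797]
 [ 0.6414 -0.3252]
 [ 0.5462 -0.3472]
 [ 0.5118 -0.2021]]
[ 0.5767 -0.2635] 13.198950602911863 0.1492367417303647 0.0979845192320509
pos [ 0.5783 -0.0231  0.3172] ang 14.6 tilt [-0.0012 -0.0003 -1.    ] F [-0.9169  0.7541  0.023 ] clk 7.5 q [ 0.2414  0.4847 -0.4115  1.7664  0.2331  0.9398 -0.0116]
(np.float64(0.5833434155305505), np.float64(-0.2917689176827936), 0.29, np.float64(-76.80104939708814)) -> [-0.2612 -0.0629  0.0273] roll 1.5953037184444328
pos [ 0.5783 -0.0231  0.3172] ang 14.6 tilt [-0.0012 -0.0003 -1.    ] F [-0.9169  0.7541  0.023 ] clk 7.5 q [ 0.2414  0.4847 -0.4115  1.7664  0.2331  0.9398 -0.0116]
(np.float64(0.5701000992945416), np.float64(-0.23530109874959002), 0.29, np.float64(-76.80104939708814)) -> [-0.2032 -0.0614  0.0273] roll 1.5953037184444328
```

```bash
python3 -m inch '-0.04 -0.01 0 0.14 0.02;-0.085 -0.02 0 0.28 0.02;-0.13 -0.032 0 0.42 0.02;-0.175 -0.042 0 0.56 0.02;-0.21 -0.05 0 0.7 0.02' 35|head -3
python3 -m inch '0 0 0 0.14 0.02;0 0 0 0.28 0.02;0 0 0 0.42 0.02;0 0 0 0.56 0.02;0 0 0 0.7 0.02' 35
python3 - <<'E'
from h import *
go((.5833,-.2918,.25,-76.8))
E
```

```text
clock: 8.0
position: [0.5824, -0.2421, 0.3163]
ee_rot: [-2.663, -1.665, 0.004]
clock: 8.5
position: [0.583, -0.2387, 0.3162]
ee_rot: [-3.071, -0.655, 0.004]
force: [-0.1, -0.1, -0.8]
width: 0.28
gripper_force: 35.0
pos [ 0.583  -0.2387  0.3162] ang -65.94 tilt [-0.0027  0.0007 -1.    ] F [-0.0837 -0.0668 -0.8202] clk 8.5 q [ 0.3192  0.524  -0.0227  1.66    0.014   0.9605 -0.8594]
(0.5833, -0.2918, 0.25, -76.8) -> [-0.0212  0.0487  0.0662] roll 0.18961345980757646
```

```bash
python3 -m inch '-0.01 0.024 0 0.1 0.02;-0.0212 0.0487 0.02 0.19 0.02;-0.0212 0.0487 0.045 0.19 0.02;-0.0212 0.0487 0.066 0.19 0.02;-0.0212 0.0487 0.066 0.19 0.02' 35
python3 - <<'E'
from h import *
go((.5833,-.2918,.187,-76.8))
E
```

```text
clock: 9.0
position: [0.5826, -0.2913, 0.2474]
ee_rot: [-3.116, -0.369, 0.011]
force: [-1.3, 1.2, -0.3]
width: 0.281
gripper_force: 35.0
pos [ 0.5826 -0.2913  0.2474] ang -76.5 tilt [-0.0074  0.0029 -1.    ] F [-1.3342  1.159  -0.2674] clk 9.0 q [ 0.3646  0.6316  0.026   1.6614 -0.0202  0.8569 -0.9362]
(0.5833, -0.2918, 0.187, -76.8) -> [0.001  0.001  0.0604] roll 0.005258574508118126
```

```bash
python3 -m inch '0 0.001 0.02 0.005 0.02;0 0.001 0.04 0.005 0.02;0 0.001 0.05 0.005 0.02;0 0.001 0.058 0.005 0.02;0 0.001 0.058 0.005 0.02' 35
python3 -m inch '0 0 0 0 0.02;0 0 0 0 0.02;0 0 0 0 0.02' 35
```

```text
clock: 9.5
position: [0.5843, -0.2927, 0.1932]
ee_rot: [-3.12, -0.362, 0.002]
force: [-0.3, -0.7, -0.6]
width: 0.282
gripper_force: 35.0
clock: 9.8
position: [0.5847, -0.293, 0.1945]
ee_rot: [3.12, 0.362, 0.002]
force: [-0.7, -0.4, -0.4]
width: 0.275
gripper_force: 35.0
```

```bash
python3 -m inch '0 0 0.003 0 0.02;0 0 0.006 0 0.02;0 0 0.008 0 0.02;0 0 0.008 0 0.02;0 0 0.008 0 0.02' 35
```

```text
clock: 10.3
position: [0.5844, -0.2929, 0.1856]
ee_rot: [-3.121, -0.362, 0.0]
force: [-0.7, 0.2, -0.4]
width: 0.278
gripper_force: 35.0
```

```bash
python3 -m inch '0 0 0.001 0 0.02;0 0 0.002 0 0.02;0 0 0.002 0 0.02' 35
python3 -m inch '0 0 0 0 0.036;0 0 0 0 0.036;0 0 0 0 0.036;0 0 0 0 0.036;0 0 0 0 0.036'
python3 -m inch '0 0 -0.01 0 0.036;0 0 -0.03 0 0.036;0 0 -0.06 0 0.036;0 0 -0.1 0 0.036;0 0 -0.13 0 0.06'
python3 - <<'E'
from h import *
im=save("scene","s5");cv2.imwrite("pics/s5c.png",cv2.resize(im[110:290,220:420],None,fx=3,fy=3)[:,:,::-1])
go((.5574,.0583,.31,14.6))
E
```

```text
clock: 10.6
position: [0.5845, -0.293, 0.1847]
ee_rot: [3.121, 0.361, 0.001]
force: [-3.2, 1.7, 8.2]
width: 0.279
gripper_force: 35.0
clock: 11.1
position: [0.5844, -0.293, 0.1836]
ee_rot: [-3.121, -0.362, 0.0]
force: [-0.4, -1.3, 0.1]
width: 0.392
gripper_force: 0.0
clock: 11.6
position: [0.5846, -0.2931, 0.3168]
ee_rot: [3.12, 0.361, 0.003]
force: [0.3, 0.8, 0.1]
width: 0.444
gripper_force: 0.0
pos [ 0.5859 -0.2937  0.3219] ang -76.8 tilt [ 0.0083 -0.0034 -1.    ] F [ 2.8019 -0.4998  3.4907] clk 11.65 q [ 0.3611  0.5517  0.0335  1.5955 -0.0211  0.9858 -0.9392]
(0.5574, 0.0583, 0.31, 14.6) -> [ 0.0526 -0.3492  0.0105] roll -1.595162255300351
```

View pics/s5c.png

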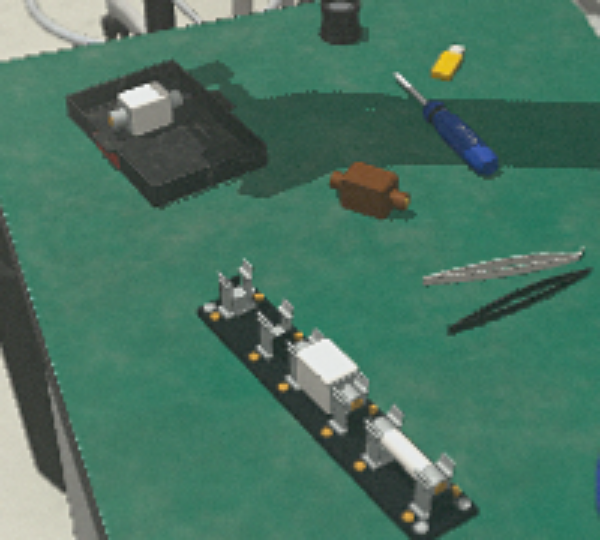

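The first fuse lies flat in the tray's far half, at about (108,148) in the crop. Next is the second fuse.

```bash
python3 -m inch '0.005 -0.045 0 -0.14 0.0918;0.015 -0.09 0 -0.28 0.0918;0.025 -0.14 0 -0.42 0.0918;0.035 -0.19 0 -0.56 0.0918;0.04 -0.24 0 -0.7 0.0918' |head -3
python3 -m inch '0 0 0 -0.14 0.0918;0 0 0 -0.28 0.0918;0 0 0 -0.42 0.0918;0 0 0 -0.56 0.0918;0 0 0 -0.7 0.0918'|head -3
python3 - <<'E'
from h import *
go((.5574,.0583,.26,14.6))
E
```

```text
clock: 12.15
position: [0.5688, -0.0504, 0.3145]
ee_rot: [2.803, 1.417, 0.002]
clock: 12.65
position: [0.5688, -0.0524, 0.3143]
ee_rot: [2.147, 2.292, 0.0]
pos [ 0.5688 -0.0524  0.3143] ang 3.76 tilt [ 0.0006 -0.0005 -1.    ] F [ 0.0167 -0.0171 -0.1982] clk 12.65 q [ 0.2547  0.4679 -0.3547  1.7927  0.1995  0.9155 -0.1215]
(0.5574, 0.0583, 0.26, 14.6) -> [ 0.1113 -0.0041  0.0542] roll -0.1892561545735261
```

```bash
python3 -m inch '0.04 -0.001 0 -0.1 0.0918;0.08 -0.003 0 -0.19 0.0918;0.111 -0.004 0.02 -0.19 0.0918;0.111 -0.004 0.04 -0.19 0.0918;0.111 -0.004 0.054 -0.19 0.0918' |head -3
python3 -m inch '0 0 0 0 0.0918;0 0 0 0 0.0918'|head -3
python3 - <<'E'
from h import *
go((.5574,.0583,.198,14.6))
E
```

```text
clock: 13.15
position: [0.5578, 0.059, 0.2591]
ee_rot: [1.925, 2.483, -0.001]
clock: 13.35
position: [0.5584, 0.0572, 0.26]
ee_rot: [1.929, 2.479, -0.001]
pos [0.5584 0.0572 0.26  ] ang 14.23 tilt [-0.0001 -0.0007 -1.    ] F [ 0.8014 -0.1233 -0.4759] clk 13.35 q [ 0.0866  0.5302 -0.3946  1.8633  0.2748  0.8018 -0.2037]
(0.5574, 0.0583, 0.198, 14.6) -> [ 0.0014 -0.0007  0.062 ] roll -0.006540650839552492
```

```bash
python3 -m inch '0.001 -0.001 0.02 -0.006 0.0918;0.001 -0.001 0.04 -0.006 0.0918;0.001 -0.001 0.061 -0.006 0.0918;0.001 -0.001 0.061 -0.006 0.0918;0.001 -0.001 0.061 -0.006 0.05' 35
python3 -m inch '0 0 0 0 0.02;0 0 0 0 0.02;0 0 0 0 0.02;0 0 0 0 0.02;0 0 0 0 0.02' 35|head -1
python3 -m inch '0 0 0 0 0.02;0 0 0 0 0.02;0 0 0 0 0.02;0 0 0 0 0.02;0 0 0 0 0.02' 35
```

```text
clock: 13.85
position: [0.5574, 0.0585, 0.1996]
ee_rot: [1.921, 2.485, 0.0]
force: [0.2, -0.2, 0.6]
width: 0.954
gripper_force: 0.0
clock: 14.35
clock: 14.85
position: [0.5571, 0.0589, 0.1988]
ee_rot: [1.92, 2.487, 0.0]
force: [0.7, -0.0, -0.8]
width: 0.281
gripper_force: 35.0
```

```bash
python3 -m inch '0 0 -0.005 0 0.02;0 0 -0.01 0 0.02;0 0 -0.015 0 0.02;0 0 -0.022 0 0.02;0 0 -0.03 0 0.02' 35
python3 -m inch '0 0 -0.03 0 0.02;0 0 -0.06 0 0.02;0 0 -0.09 0 0.02;0 0 -0.09 0 0.02' 35
python3 - <<'E'
from h import *
go((.5701,-.2353,.32,-76.8))
E
```

```text
clock: 15.35
position: [0.5567, 0.0589, 0.2294]
ee_rot: [-1.919, -2.487, 0.001]
force: [0.1, -0.3, -0.3]
width: 0.28
gripper_force: 35.0
clock: 15.75
position: [0.558, 0.0596, 0.3237]
ee_rot: [1.917, 2.483, 0.008]
force: [-0.2, -0.4, -0.9]
width: 0.281
gripper_force: 35.0
pos [0.558  0.0596 0.3237] ang 14.67 tilt [ 0.0073  0.001  -1.    ] F [-0.2142 -0.3968 -0.9401] clk 15.75 q [ 0.1109  0.4513 -0.4276  1.806   0.2296  0.9256 -0.1606]
(0.5701, -0.2353, 0.32, -76.8) -> [-0.2883 -0.063   0.0035] roll 1.5964043431117172
```

```bash
python3 -m inch '-0.045 -0.01 0 0.14 0.02;-0.09 -0.02 0 0.28 0.02;-0.135 -0.03 0 0.42 0.02;-0.18 -0.04 0 0.56 0.02;-0.225 -0.05 0 0.7 0.02' 35|head -3
python3 -m inch '0 0 0 0.14 0.02;0 0 0 0.28 0.02;0 0 0 0.42 0.02;0 0 0 0.56 0.02;0 0 0 0.7 0.02' 35
python3 - <<'E'
from h import *
go((.5701,-.2353,.25,-76.8))
E
```

```text
clock: 16.25
position: [0.565, -0.1731, 0.319]
ee_rot: [2.661, 1.67, -0.0]
clock: 16.75
position: [0.5652, -0.1712, 0.3187]
ee_rot: [-3.072, -0.656, 0.001]
force: [-0.4, 0.7, -0.6]
width: 0.277
gripper_force: 35.0
pos [ 0.5652 -0.1712  0.3187] ang -65.88 tilt [-0.0006  0.0003 -1.    ] F [-0.4024  0.7334 -0.5655] clk 16.75 q [ 0.2304  0.4635 -0.0374  1.7596  0.0208  0.9195 -0.9654]
(0.5701, -0.2353, 0.25, -76.8) -> [-0.0217  0.0605  0.0687] roll 0.19060816135501454
```

```bash
python3 -m inch '-0.01 0.03 0 0.1 0.02;-0.0217 0.0605 0.02 0.19 0.02;-0.0217 0.0605 0.045 0.19 0.02;-0.0217 0.0605 0.068 0.19 0.02;-0.0217 0.0605 0.068 0.19 0.02' 35|head -1
python3 -m inch '0 0 0 0 0.02;0 0 0 0 0.02' 35|head -1
python3 - <<'E'
from h import *
go((.5701,-.2353,.187,-76.8))
E
```

```text
clock: 17.25
clock: 17.45
pos [ 0.5714 -0.2354  0.2521] ang -76.41 tilt [ 0.0018 -0.0004 -1.    ] F [ 0.199  -0.5948 -0.9931] clk 17.45 q [ 0.2936  0.5785  0.0157  1.7521 -0.012   0.8092 -1.0186]
(0.5701, -0.2353, 0.187, -76.8) -> [-0.0013 -0.0004  0.0651] roll 0.006782271029742341
```

```bash
python3 -m inch '0 0 0.02 0.006 0.02;-0.001 0 0.04 0.006 0.02;-0.001 0 0.055 0.006 0.02;-0.001 0 0.06 0.006 0.02;-0.001 0 0.06 0.006 0.02' 35
python3 -m inch '0 0 0 0 0.02;0 0 0 0 0.02;0 0 0 0 0.02' 35
```

```text
clock: 17.95
position: [0.5699, -0.2356, 0.1906]
ee_rot: [-3.121, -0.362, 0.001]
force: [0.5, -0.9, -0.1]
width: 0.282
gripper_force: 35.0
clock: 18.25
position: [0.5701, -0.2358, 0.1915]
ee_rot: [3.12, 0.362, 0.002]
force: [0.5, 0.1, -0.4]
width: 0.279
gripper_force: 35.0
```

```bash
python3 -m inch '0 0 0.002 0 0.02;0 0 0.004 0 0.02;0 0 0.005 0 0.02;0 0 0.006 0 0.02;0 0 0.006 0 0.02' 35
```

```text
clock: 18.75
position: [0.5698, -0.2357, 0.1857]
ee_rot: [-3.121, -0.361, -0.0]
force: [-4.3, 1.5, 12.6]
width: 0.285
gripper_force: 35.0
```

Contact with the tray floor, so I'll release and rise.

```bash
python3 -m inch '0 0 0 0 0.036;0 0 0 0 0.036;0 0 0 0 0.036;0 0 0 0 0.036;0 0 0 0 0.036'
python3 -m inch '0 0 -0.01 0 0.036;0 0 -0.03 0 0.036;0 0 -0.06 0 0.036;0 0 -0.1 0 0.036;0 0 -0.14 0 0.036'
python3 -m inch '0 0 -0.04 0 0.036;0 0 -0.08 0 0.036;0 0 -0.08 0 0.036;0 0 -0.08 0 0.036'
python3 - <<'E'
from h import *
im=save("scene","s6");cv2.imwrite("pics/s6c.png",cv2.resize(im[110:290,220:420],None,fx=3,fy=3)[:,:,::-1])
E
```

```text
clock: 19.25
position: [0.5698, -0.2357, 0.1846]
ee_rot: [-3.121, -0.362, 0.0]
force: [0.1, -0.4, -0.6]
width: 0.389
gripper_force: 0.0
clock: 19.75
position: [0.5695, -0.2356, 0.3267]
ee_rot: [-3.121, -0.362, 0.0]
force: [-0.2, 0.2, 0.4]
width: 0.391
gripper_force: 0.0
clock: 20.15
position: [0.5698, -0.2357, 0.4064]
ee_rot: [3.119, 0.361, 0.004]
force: [0.2, -0.1, -0.4]
width: 0.392
gripper_force: 0.0
```

View pics/s6c.png

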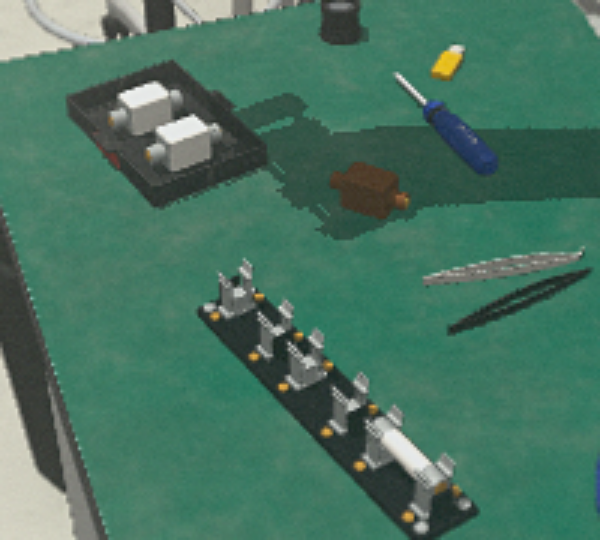

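Both square fuses lie flat in the tray, at (145,108) and (185,143) in the crop. The slim fuse is still clipped at (410,455).

```bash
python3 -c "
from cell import arm
print(arm.sign_off())"
```

```text
the job is handed in; nothing more can be done
None
```

Both square fuses are out of their clips and lying flat on the tray floor, the slim fuse is still clipped in the strip, and the job was handed in at about 20 s of the 54 s allowed.

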